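# Free a dry-store chest of unknown lock state and fetch the jar

### The arm

A 6-joint arm with a two-finger parallel gripper is mounted at the origin on a cart in front of the work surface, level with it; the furniture and walls round the work are solid. World frame = base frame: x ahead of the robot, y to its left, z up, the work surface at z = 0. Lengths are in mm, angles in rad, forces in N, time in s.
With the tool pointing down it reaches from about 350 to 875 mm from the base axis. Payload 4.2 kg.
Tool frame: the origin (TCP) lies at the very end of the fingers, on their centre line; the grasp point (between the pads) lies 19 mm behind it; y points along the fingers, z is the direction in which the jaws open and shut, and the axes are right-handed (so a half turn about y gives the same grasp; the last joint's range is limited). The gripper opens to 85 mm and grips with 20 to 120 N. Pads are 22 mm wide; open, the fingers measure 114 mm over their backs; the gripper's body (76 mm by 85 mm) begins 54 mm behind the grasp point. The pads swing forward as they close: fully open they stand 13 mm farther back than shut.
Start: joints at [1.512, 0.385, 0.008, 0, -1.194, -0.259], TCP at [195.266, 593.692, 231.312] pointing down, gripper open.
Joint ranges: [-3.14, 3.14], [-1.21, 2.06], [-1.07, 1.41], [-3.16, 2.05], [-2.99, -0.16], [-3.1, 3.1]. Speed limits (rad/s): [2.79, 2.79, 3.14, 3.14, 3.14, 3.14].

### API

Orientations are given as a unit quaternion [x, y, z, w].
In Python, from bench import arm gives the robot as it stands.
- The arm moves only by the shell command python3 -m creep 'ROWS'. ROWS is JSON, a list of rows, each an object with "delta_pos": the shift along the tool's x, y, z in mm, a list of three; "rot": the turn, a rotation vector about the tool's x, y, z in rad, a list of three; "jaw": the finger opening in mm, from 0 to 85.4. A call has exactly 10 rows; each row shifts and turns the commanded pose from where the row before left it, along the tool's axes as they then stand; what a row does not reach is not made up. A row lasts 1/12 s, in which the tool goes at most 41.7 mm and 7.16 degrees, less where a joint would pass 70% of its speed; a pose out of reach is approached as far as the arm can. A call is refused whole if a number of a shift passes 41.7 or a number of a turn 0.125, either way. A call with a gripper value outside its range is refused whole. The fingers move at their own pace and stop on an object; the grip force is fixed at half the most. Time passes only in rows, so rows that do not move let the fingers close, or fill a call up. It gives the time, the measured TCP pose, the force and the opening at its end, in the units of the state.
- arm.read_state(): the state, without advancing time (a new reading comes with each control period).
- arm.get_image(name): name is "scene" or "side" or "wrist"; returns the picture (480x640x3 uint8, red, green, blue); there is no depth.
- arm.calibration(name): a dict with "intrinsics" (3x3 intrinsics, pixels), "dist_coeffs" ([k1, k2, p1, p2, k3] as OpenCV has them; the pictures are not rectified), "R" (3x3) and "t" (3): a world point X has camera coordinates R X + t. Camera axes: x right, y down, z forward; pixel columns grow to the right and rows downward; lengths in mm; the calibration is good to about 2 mm. A picture is of the moment at which its call begins: read the wrist's pose just before it. calibration takes no time and is no camera call; for the wrist camera it gives the pose at the moment of the call.
- arm.job_done(): hands the job in, once; it reports no verdict.
Trained networks look in the newest picture that a camera, given by its name, has taken for a name from the list of things; names that differ only in an ending like _2 or _b are one class to them, and where a whole thing is asked for, a point or a joint stands for the part that bears it (a point fixed in the world has none). Each returns a list of dicts, best first, with "p" (0 to 1); they miss things now and then, are a little off and sometimes report something else, mostly with a low value. They report only what shows in the picture. A call takes as long as a camera call.
- arm.find_in(camera, target): "location" ([column, row] in pixels, amid what is visible of it).
- arm.masks_of(camera, target): "pixels" (480x640 bool, what is visible of it) and "location" ([column, row] in pixels, amid what is visible of it).
The state is a dict: "clock": time; "joints": joint angles; "joint_vel": joint speeds; "joint_efforts": joint torques, N m; "position": TCP position; "ee_rot": TCP orientation; "contact_force": force on the tool from outside, world axes, zero at the start; "wrist_torque": the same for the moment, N m; "gripper_width": finger opening in mm.
Only numpy, scipy, OpenCV 4.12 (cv2) and the standard library are available. Lean on these libraries where they do the work, as an engineer would, in place of code of your own. Each camera call takes 0.05 s, during which the arm holds its last target. There are 200 camera calls.

### The job

Fetch the black-capped jar out of the grey dry-store chest and set it gently upright on the firebrick. The chest's lid slides open towards the bolt; whether the bolt is holding it, and which way the bolt frees it, shows only when you try the lid, so never force a lid that is held. Leave the lid fully open and the other things where they are.

Things in the scene. Friction and masses are not known exactly. Their poses are not given: they have to be found in the camera images.
- chest: grey steel chest fixed to the bench, 144 x 290 mm, 98 mm high; origin at the centre of its underside, x across it, y along it. The jar's well (inside 132 x 112 mm, centre y = +79 mm, floor at z = 25 mm) is at the +y end under the lid; with the lid open it is clear from y = 31 to 135 mm. The rest is a closed lock housing, the bolt on top at y = -124 mm. Rails at x = +-69 mm rise to z = 112 mm
- lid_handle (a point): middle of the black round bar handle on the aluminium lid: bar 12 mm thick, 80 mm long along chest x, its centre 35 mm above the lid's top (about 140 mm above the bench); grip it from above across chest y
- lid (a joint): lid opening in m: 0 shut, 0.112 fully open at its stop. It slides along chest -y with about 3 N of friction and stays where it is left. When the bolt holds it, it gives about 3 mm and then resists springily, about 20 N more for each further mm; over 45 N of pull on the bolt is forcing it
- bolt_grip (a point): middle of the bolt's black upright finger grip on the housing: 16 mm wide (chest x), 32 mm long (chest y), 40 mm high, standing from z = 107 to 147 mm above the bench, this point at 129 mm; grip it from above across chest x, or push it
- bolt (a joint): bolt position in m along chest x, -0.024 to +0.024 between end blocks, about 2.5 N of friction, stays where it is left; may start anywhere. Towards ONE of the two ends it frees the lid (surely beyond 14 mm from the middle, between 7 and 14 mm a pull may slip it free); it holds the lid everywhere else. Which end frees it differs from chest to chest and cannot be seen
- jar_center (a point): centre of the amber glass jar with a black cap, 58 mm across, 70 mm high, about 0.16 kg, z along its height; this point is 35 mm above its underside. It stands upright in the well, at varying places
- brick_top (a point): centre of the top face of the loose tan firebrick, 227 (x) x 114 (y) mm and 44 mm high
- ball_stand: small stand with a black ball, 110 mm high, a bystander
- cork: brown cork block 64 x 73 x 24 mm, a bystander

How it is judged (in metres and radians):
On the way, in this order (a step that is already met when the one before it is completed fails the run):
1. the lid is freed and slid fully open (at least 100 mm) (value of joint lid above 0.1 m), for 0.1 s.
2. the jar is lifted clear of the chest (height (world z) of jar_center above 0.13 m), for 0.1 s.
At the end, for the whole second after the job is handed in: the lid is at least 100 mm open and still; the jar stands released and upright (within 0.1 rad) on the firebrick's top face, its centre within 100 mm along and 45 mm across of the face's centre; the brick lies flat on the bench (value of joint lid above 0.1 m and z of jar_center in the frame of brick_top between 0.03 and 0.04 m and x of jar_center in the frame of brick_top between -0.1 and 0.1 m and y of jar_center in the frame of brick_top between -0.045 and 0.045 m and angle between jar_center's own z axis and vertical below 0.1 rad and angle between brick_top's own z axis and vertical below 0.05 rad and velocity of joint lid below 0.01 m/s); the robot touches nothing.
It fails at once if the held lid is forced: more than 45 N between bolt and lid (contact force between bolt_dog and striker_tip above 45 N).
It fails at once if the jar is dropped on the brick: it comes within 10 mm of standing on it faster than 0.4 m/s (z of jar_center in the frame of brick_top between 0.02 and 0.045 m and x of jar_center in the frame of brick_top between -0.11 and 0.11 m and y of jar_center in the frame of brick_top between -0.057 and 0.057 m and linear speed of jar above 0.4 m/s).
It fails at once if the ball stand or the cork block is moved more than 40 mm (distance of any of ball_stand, cork from where it was at the start of the episode above 0.04 m).
It also fails if it takes over 72 s, if anything falls off the work surface, if the arm or the gripper's body presses on something with over 40 N, if the wrist force passes 120 N, or if a joint passes its speed limit or range.

## Working session

There is one attempt and no reset: what is moved stays moved. The work goes in short steps, Python scripts to look and compute and a shell command to move; the robot and the scene stay as the last step left them, time stands still between calls to the robot, and variables do not carry over. Pictures are saved under pics/ and viewed, about 8 in all and at most 12, crops included, and the job is handed in when it is done.

```bash
mkdir -p pics; ls
python3 - <<'E'
from bench import arm
import cv2,numpy as np
s=arm.read_state();print(s)
for c in("scene","side"):
    cv2.imwrite(f"pics/{c}0.png",arm.get_image(c)[:,:,::-1])
    k=arm.calibration(c);print(c,np.round(k["R"],3).tolist(),np.round(k["t"]),k["intrinsics"],k["dist_coeffs"])
    for t in("chest","lid_handle","bolt_grip","jar_center","brick_top","ball_stand","cork"):
        print(c,t,[(round(d["p"],2),np.round(d["location"],1).tolist()) for d in arm.find_in(c,t)[:2]])
E
```

```text
pics
{'clock': 0.0, 'joints': array([ 1.51158191e+00,  3.85580096e-01,  6.61133311e-03, -4.94231619e-04,
       -1.19399514e+00, -2.58589540e-01]), 'joint_vel': array([ 2.38500635e-03, -2.94151539e-06, -6.40999453e-04,  6.39815502e-04,
       -7.92727828e-04, -1.64757092e-04]), 'joint_efforts': array([ 1.34973492e-03, -3.92293203e+01,  1.88402706e+01,  4.18639988e+00,
       -4.56616443e-03,  9.82123076e-07]), 'position': array([195.10749175, 593.14757462, 230.20240924]), 'ee_rot': array([-0.11186667, -0.69740904,  0.69896646,  0.11203734]), 'contact_force': array([-0.6563165 ,  0.32514352,  0.77089564]), 'wrist_torque': array([ 0.00598351,  0.02341191, -0.00599898]), 'gripper_width': 85.44380614202306}
scene [[0.549, -0.835, 0.017], [-0.37, -0.262, -0.891], [0.749, 0.483, -0.453]] [-301.  280.  626.] [[460.62217649   0.         323.90769576]
 [  0.         460.62217649 235.02757108]
 [  0.           0.           1.        ]] [-0.0214447  0.         0.         0.         0.       ]
scene chest [(0.85, [420.4, 308.1])]
scene lid_handle [(0.73, [382.0, 272.7])]
scene bolt_grip [(0.65, [496.8, 295.6])]
scene jar_center []
scene brick_top [(0.71, [319.3, 270.1]), (0.65, [232.3, 220.0])]
scene ball_stand [(0.68, [316.6, 270.0]), (0.45, [225.9, 281.2])]
scene cork [(0.56, [227.7, 278.9])]
side [[0.999, -0.037, -0.021], [-0.037, -0.522, -0.852], [0.02, 0.852, -0.523]] [-508.   87. 1294.] [[600.59610683   0.         326.53103055]
 [  0.         600.59610683 242.46448865]
 [  0.           0.           1.        ]] [-0.11162423  0.          0.          0.          0.        ]
side chest [(0.9, [304.6, 343.8])]
side lid_handle [(0.76, [297.3, 292.2])]
side bolt_grip [(0.61, [307.0, 358.7])]
side jar_center []
side brick_top [(0.66, [350.9, 199.9])]
side ball_stand [(0.73, [320.6, 249.3])]
side cork [(0.59, [275.5, 237.6])]
```

View pics/scene0.png

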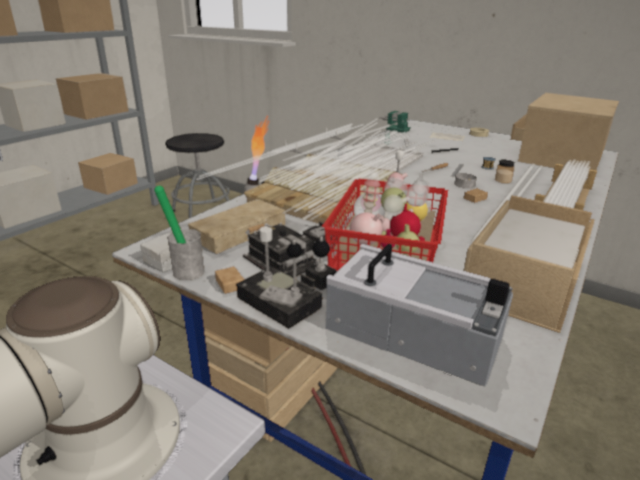

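View pics/side0.png

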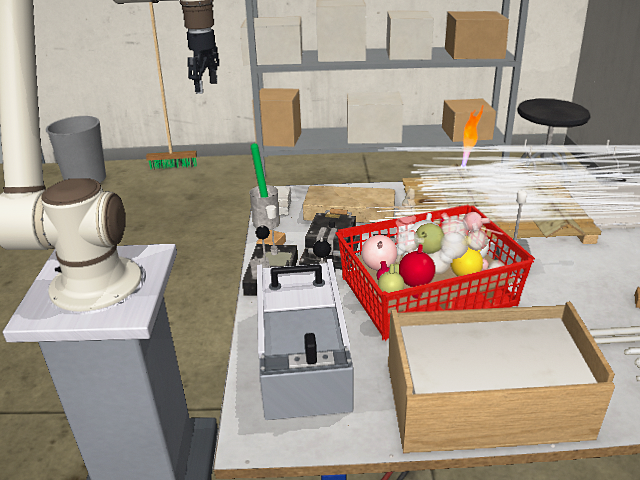

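```bash
cat > h.py <<'E'
from bench import arm
import cv2,numpy as np
from scipy.spatial.transform import Rotation as Rn
def ray(c,uv,k=None):
    k=k or arm.calibration(c)
    p=cv2.undistortPoints(np.array([[uv]],float),k["intrinsics"],k["dist_coeffs"])[0,0]
    R=np.array(k["R"]);t=np.array(k["t"]).ravel()
    return -R.T@t, R.T@np.array([p[0],p[1],1])
def atz(c,uv,z,k=None):
    o,d=ray(c,uv,k); return o+d*(z-o[2])/d[2]
def tri(uv1,uv2,c1="scene",c2="side"):
    o1,d1=ray(c1,uv1);o2,d2=ray(c2,uv2)
    A=np.stack([d1,-d2],1);s=np.linalg.lstsq(A,o2-o1,rcond=None)[0]
    a,b=o1+d1*s[0],o2+d2*s[1]; return (a+b)/2,np.linalg.norm(a-b)
def tool():
    s=arm.read_state(); return np.array(s["position"]),Rn.from_quat(s["ee_rot"])
def go(x,y,z):
    p,R=tool(); return R.inv().apply(np.array([x,y,z])-p)
E
python3 - <<'E'
from h import *
print("tool axes",tool()[1].as_matrix().round(3).tolist())
print("handle",tri([382,272.7],[297.3,292.2]),atz("scene",[382,272.7],140),atz("side",[297.3,292.2],140))
print("bolt",tri([496.8,295.6],[307,358.7]),atz("scene",[496.8,295.6],129),atz("side",[307,358.7],129))
print("brick",atz("scene",[232.3,220],44),atz("side",[350.9,199.9],44))
print("ball",tri([316.6,270],[320.6,249.3]),"cork",atz("scene",[227.7,278.9],24),atz("side",[275.5,237.6],24))
E
```

```text
tool axes [[-0.95, -0.0, -0.312], [0.312, 0.0, -0.95], [0.0, -1.0, -0.0]]
handle (array([ 451.56599463, -189.01409156,   99.16516033]), np.float64(12.867352889711102)) [ 399.2936237  -209.67321055  140.        ] [ 452.34865    -255.42973627  140.        ]
bolt (array([ 468.50557973, -385.77632007,  116.6642994 ]), np.float64(13.106358754117382)) [ 458.14977217 -383.43089016  129.        ] [ 466.78613225 -408.40816508  129.        ]
brick [553.8265885  280.27338729  44.        ] [579.675801   256.96590811  44.        ]
ball (array([492.35662121, -11.35489353,  49.82904433]), np.float64(35.71106965968275)) cork [368.68338542 120.25943944  24.        ] [394.68102726 120.45454066  24.        ]
```

The scene view shows the chest with its handle at about (380,258) and the bolt at (497,292). The brick is at (238,222), the cork at (229,279), and the ball stand and clutter are around (285,280). In the side view the handle is at (298,270) and the bolt at (310,347). The network's points for the handle mark the whole lid, so I'll pick exact features from a zoomed crop.

Run:
```python
import cv2,numpy as np
a=cv2.imread("pics/scene0.png")[230:390,315:525];b=cv2.imread("pics/side0.png")[225:425,210:370]
a=cv2.resize(a,None,fx=2.1,fy=2.1,interpolation=cv2.INTER_CUBIC);b=cv2.resize(b,None,fx=2.2,fy=2.2,interpolation=cv2.INTER_CUBIC)
h=600;o=np.zeros((h,800,3),np.uint8);o[:a.shape[0],:a.shape[1]]=a;o[:b.shape[0],445:445+b.shape[1]]=b
cv2.imwrite("pics/crop.png",o)
```

```text
(no output)
```

View pics/crop.png

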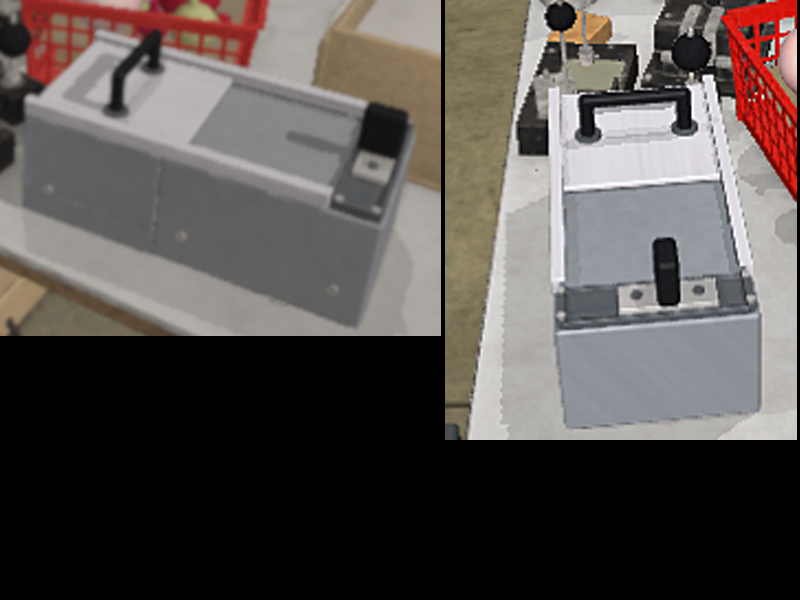

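Run:
```python
from h import *
sc=lambda u,v:[315+u/2.1,230+v/2.1]
sd=lambda u,v:[210+(u-445)/2.2,225+v/2.2]
for n,a,b,z in(("handle",(135,57),(636,99),140),("hL",(118,74),(584,100),140),("hR",(153,40),(688,97),140),("bolt",(383,130),(666,272),127),("corner",(355,325),(568,427),0)):
    p,e=tri(sc(*a),sd(*b));print(n,p.round(1),round(e,1),atz("scene",sc(*a),z).round(1),atz("side",sd(*b),z).round(1))
l=atz("side",sd(568,427),0);r=atz("side",sd(760,410),0);print(l,r,np.linalg.norm(r-l),np.degrees(np.arctan2((r-l)[1],(r-l)[0])))
l=atz("side",sd(556,322),98);r=atz("side",sd(760,313),98);print(l,r,np.linalg.norm(r-l),np.degrees(np.arctan2((r-l)[1],(r-l)[0])))
p,R=tool();print("k",arm.calibration("wrist")["R"].round(3).tolist(),p)
```

```text
handle [ 451.1 -178.8  134.4] 1.6 [ 443.2 -182.1  140. ] [ 451.2 -188.6  140. ]
hL [ 409.2 -184.7  139.7] 2.3 [ 410.4 -183.6  140. ] [ 409.  -187.2  140. ]
hR [ 493.6 -174.8  131. ] 0.5 [ 478.7 -181.2  140. ] [ 493.3 -188.5  140. ]
bolt [ 472.5 -381.5  126.1] 2.1 [ 472.6 -380.9  127. ] [ 472.2 -384.1  127. ]
corner [ 3.961e+02 -4.048e+02  2.000e-01] 3.1 [ 398.  -403.5    0. ] [ 395.5 -406.5    0. ]
[ 395.52516586 -406.45043963    0.        ] [ 536.78584554 -397.5168148     0.        ] 141.54288846459352 3.61868729380822
[ 394.54994832 -398.9180983    98.        ] [ 536.36083022 -398.03720439   98.        ] 141.81361781515466 0.3559025442496717
k [[-0.313, -0.95, 0.0], [-0.9, 0.297, 0.319], [-0.303, 0.1, -0.948]] [195.27577677 593.6836839  231.33212404]
```

Run:
```python
from h import *
for n,a,b in(("green",(160,187),(254,144)),("torchbase",(253,182),(464,165)),("whiterod",(418,175),(521,194)),("redball",(405,222),(417,268)),("whitepost",(266,231),(271,208)),("ballA",None,None)):
    if a:print(n,tri(a,b))
# brick corners scene / side
for uv in((190,222),(245,193),(287,207),(205,250)):print("br sc",atz("scene",uv,44).round())
for uv in((303,212),(308,187),(394,187),(395,217)):print("br sd",atz("side",uv,44).round())
for c in("scene","side"):
  for t in("brick_top","jar_center"):
    arm.get_image(c)
    for d in arm.masks_of(c,t)[:2]:
        m=np.argwhere(d["pixels"]); print(c,t,d["p"],d["location"],m.min(0),m.max(0),len(m))
```

```text
green (array([349.0710178 , 269.48259522, 198.07733627]), np.float64(1.2660261430847828))
torchbase (array([943.54182491, 560.95743515, -21.68491805]), np.float64(22.859573831650575))
whiterod (array([889.74560099, -54.77021074, 170.8451204 ]), np.float64(65.83811757507708))
redball (array([ 679.30977712, -129.71720098,   98.56838397]), np.float64(7.5798479643045455))
whitepost (array([396.3821372 ,  34.78478739, 147.7487084 ]), np.float64(0.00886046276317917))
br sc [485. 357.  44.]
br sc [709. 377.  44.]
br sc [699. 218.  44.]
br sc [405. 221.  44.]
br sd [460. 203.  44.]
br sd [473. 338.  44.]
br sd [697. 321.  44.]
br sd [678. 162.  44.]
scene brick_top 0.75 [233.1, 220.3] [200 188] [254 284] 2653
side brick_top 0.79 [351.2, 197.8] [186 303] [222 394] 2597
```

```bash
python3 -m creep '[{"delta_pos":[-40.5,-4,0],"rot":[0,0.065,0],"jaw":85},{"delta_pos":[-40.5,-4,0],"rot":[0,0.065,0],"jaw":85},{"delta_pos":[-40.5,-4,0],"rot":[0,0.065,0],"jaw":85},{"delta_pos":[-40.5,-4,0],"rot":[0,0.065,0],"jaw":85},{"delta_pos":[-40.5,-4,0],"rot":[0,0.065,0],"jaw":85},{"delta_pos":[-40.5,-4,0],"rot":[0,0.065,0],"jaw":85},{"delta_pos":[-40.5,-4,0],"rot":[0,0.065,0],"jaw":85},{"delta_pos":[-40.5,-4,0],"rot":[0,0.065,0],"jaw":85},{"delta_pos":[-40.5,0,0],"rot":[0,0.065,0],"jaw":85},{"delta_pos":[-40.5,0,0],"rot":[0,0.065,0],"jaw":85}]'
python3 -m creep '[{"delta_pos":[-40.5,0,0],"rot":[0,0.065,0],"jaw":85},{"delta_pos":[-40.5,0,0],"rot":[0,0.065,0],"jaw":85},{"delta_pos":[-40.5,0,0],"rot":[0,0.065,0],"jaw":85},{"delta_pos":[-40.5,0,0],"rot":[0,0.065,0],"jaw":85},{"delta_pos":[-40.5,0,0],"rot":[0,0.065,0],"jaw":85},{"delta_pos":[-40.5,0,0],"rot":[0,0.065,0],"jaw":85},{"delta_pos":[-40.5,0,0],"rot":[0,0.065,0],"jaw":85},{"delta_pos":[-40.5,0,0],"rot":[0,0.065,0],"jaw":85},{"delta_pos":[-40.5,0,0],"rot":[0,0.065,0],"jaw":85},{"delta_pos":[-40.5,0,0],"rot":[0,0.065,0],"jaw":85}]'
python3 - <<'E'
from h import *
p,R=tool();print(p,R.as_matrix().round(2).tolist(),arm.read_state()["joints"].round(2))
E
```

```text
clock: 2.03
position: [522.9, 364.3, 263.6]
ee_rot: [0.33, 0.626, -0.625, -0.33]
contact_force: [0.5, 0.3, -0.2]
gripper_width: 85.2
clock: 2.87
position: [643.2, -15.3, 263.1]
ee_rot: [0.512, 0.487, -0.487, -0.512]
contact_force: [1.1, 0.6, 0.4]
gripper_width: 84.9
[643.23596393 -15.33044725 263.1011082 ] [[0.05, -0.0, -1.0], [1.0, -0.0, 0.05], [-0.0, -1.0, -0.0]] [ 0.23  0.4   0.11  0.   -1.28 -0.28]
```

```bash
cat >> h.py <<'E'
def plan(n,target,yaw,z0=None):
    """rows of tool-frame shifts: straight line to target while turning yaw (world) in n rows"""
    p,R=tool(); d=(np.array(target)-p)/n
    for i in range(n):
        print((Rn.from_euler('z',yaw*i/n)*R).inv().apply(d).round(1).tolist())
    print("rot y",-yaw/n)
E
python3 - <<'E'
from h import *
p,R=tool();print(p,arm.read_state()["joint_vel"].round(2))
z=R.as_matrix()[:,2];y=np.radians(94)-np.arctan2(z[1],z[0]);print(y)
plan(12,(440,-310,260),y)
E
```

```text
[643.23596393 -15.33044725 263.1011082 ] [-0.76  0.    0.01 -0.   -0.   -0.02]
-1.4508128835134753
[-25.4, 0.3, 15.7]
[-27.1, 0.3, 12.5]
[-28.4, 0.3, 9.2]
[-29.3, 0.3, 5.7]
[-29.8, 0.3, 2.1]
[-29.8, 0.3, -1.5]
[-29.4, 0.3, -5.1]
[-28.6, 0.3, -8.6]
[-27.3, 0.3, -12.0]
[-25.7, 0.3, -15.2]
[-23.6, 0.3, -18.2]
[-21.3, 0.3, -20.9]
rot y 0.12090107362612294
```

```bash
python3 -m creep '[{"delta_pos":[-25,0,16],"rot":[0,0.12,0],"jaw":85},{"delta_pos":[-27,0,12],"rot":[0,0.12,0],"jaw":85},{"delta_pos":[-28,0,9],"rot":[0,0.12,0],"jaw":85},{"delta_pos":[-29,0,6],"rot":[0,0.12,0],"jaw":85},{"delta_pos":[-30,0,2],"rot":[0,0.12,0],"jaw":85},{"delta_pos":[-30,0,-1],"rot":[0,0.12,0],"jaw":85},{"delta_pos":[-29,0,-5],"rot":[0,0.12,0],"jaw":85},{"delta_pos":[-28,0,-9],"rot":[0,0.12,0],"jaw":85},{"delta_pos":[-27,0,-12],"rot":[0,0.12,0],"jaw":40},{"delta_pos":[-25,0,-15],"rot":[0,0.12,0],"jaw":40}]'
python3 -m creep '[{"delta_pos":[-23,0,-18],"rot":[0,0.12,0],"jaw":40},{"delta_pos":[-20,0,-15],"rot":[0,0.12,0],"jaw":40},{"delta_pos":[0,0,0],"rot":[0,0,0],"jaw":40},{"delta_pos":[0,0,0],"rot":[0,0,0],"jaw":40},{"delta_pos":[0,0,0],"rot":[0,0,0],"jaw":40},{"delta_pos":[0,0,0],"rot":[0,0,0],"jaw":40},{"delta_pos":[0,0,0],"rot":[0,0,0],"jaw":40},{"delta_pos":[0,0,0],"rot":[0,0,0],"jaw":40},{"delta_pos":[0,0,0],"rot":[0,0,0],"jaw":40},{"delta_pos":[0,0,0],"rot":[0,0,0],"jaw":40}]'
python3 - <<'E'
from h import *
import pickle
p,R=tool();print(p,R.as_matrix().round(3).tolist(),arm.read_state()["joints"].round(2))
k=arm.calibration("wrist");pickle.dump(k,open("k1.pkl","wb"))
cv2.imwrite("pics/w1.png",arm.get_image("wrist")[:,:,::-1])
E
```

```text
clock: 3.7
position: [475.8, -259.1, 263.6]
ee_rot: [0.698, 0.112, -0.112, -0.698]
contact_force: [0.1, 0.5, -0.2]
gripper_width: 63.5
clock: 4.53
position: [444.5, -300.8, 263.3]
ee_rot: [-0.706, -0.03, 0.03, 0.706]
contact_force: [0.8, -0.5, 0.9]
gripper_width: 40.0
[ 444.45688723 -300.84871105  263.2745356 ] [[0.996, -0.0, -0.085], [0.085, 0.0, 0.996], [-0.0, -1.0, 0.0]] [-0.29  0.21 -0.16  0.   -1.2  -1.19]
```

View pics/w1.png

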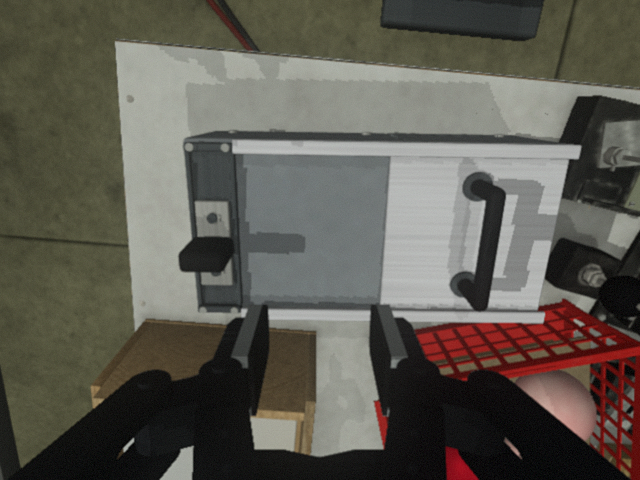

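Wrist view: the rails run along rows 149 and 316. The handle bar goes from (496,185) to (480,303). The bolt grip is at (205,255), with its plate screws at (212,218) and (217,271).

Run:
```python
from h import *
import pickle
k=pickle.load(open("k1.pkl","rb"))
for n,u,z in(("railA_l",(235,148),112),("railA_r",(580,152),112),("railB_l",(243,315),112),("railB_r",(545,318),112),("scr1",(212,218),107),("scr2",(217,271),107),("hA",(494,190),140),("hB",(479,303),140),("cornA",(188,147),100),("cornB",(204,309),100),("grip bottom",(232,252),107)):
    print(n,atz("wrist",u,z,k).round(1))
```

```text
railA_l [ 395.6 -365.7  112. ]
railA_r [ 377.4 -119.3  112. ]
railB_l [ 529.  -356.7  112. ]
railB_r [ 511.  -109.3  112. ]
scr1 [ 450.2 -383.3  107. ]
scr2 [ 493.9 -379.3  107. ]
hA [ 405.3 -187.6  140. ]
hB [ 488.8 -180.   140. ]
cornA [ 399.1 -402.8  100. ]
cornB [ 532.9 -391.8  100. ]
grip bottom [ 476.7 -367.5  107. ]
```

```bash
python3 -m creep '[{"delta_pos":[-6,10,-40],"rot":[0,0,0],"jaw":0},{"delta_pos":[-5,20,-40],"rot":[0,0,0],"jaw":0},{"delta_pos":[0,35,0],"rot":[0,0,0],"jaw":0},{"delta_pos":[0,35,0],"rot":[0,0,0],"jaw":0},{"delta_pos":[0,30,0],"rot":[0,0,0],"jaw":0},{"delta_pos":[0,13,0],"rot":[0,0,0],"jaw":0},{"delta_pos":[0,0,0],"rot":[0,0,0],"jaw":0},{"delta_pos":[0,0,0],"rot":[0,0,0],"jaw":0},{"delta_pos":[0,0,0],"rot":[0,0,0],"jaw":0},{"delta_pos":[0,0,0],"rot":[0,0,0],"jaw":0}]'
python3 -m creep '[{"delta_pos":[6,0,0],"rot":[0,0,0],"jaw":0},{"delta_pos":[5,0,0],"rot":[0,0,0],"jaw":0},{"delta_pos":[4,0,0],"rot":[0,0,0],"jaw":0},{"delta_pos":[3,0,0],"rot":[0,0,0],"jaw":0},{"delta_pos":[3,0,0],"rot":[0,0,0],"jaw":0},{"delta_pos":[2,0,0],"rot":[0,0,0],"jaw":0},{"delta_pos":[0,0,0],"rot":[0,0,0],"jaw":0},{"delta_pos":[0,0,0],"rot":[0,0,0],"jaw":0},{"delta_pos":[0,0,0],"rot":[0,0,0],"jaw":0},{"delta_pos":[0,0,0],"rot":[0,0,0],"jaw":0}]'
python3 - <<'E'
from h import *
import pickle
arm.get_image("side")
print(arm.find_in("side","bolt_grip"))
print(arm.read_state()["contact_force"])
E
```

```text
clock: 5.42
position: [441.2, -379.4, 123.7]
ee_rot: [0.707, 0.031, -0.029, -0.706]
contact_force: [-0.2, 0.6, 0.9]
gripper_width: -0.2
clock: 6.25
position: [463.3, -376.8, 121.7]
ee_rot: [0.706, 0.03, -0.029, -0.706]
contact_force: [-0.4, 0.5, 0.5]
gripper_width: 0.3
[{'location': [319.0, 355.6], 'p': 0.62}, {'location': [329.4, 248.7], 'p': 0.4}]
[-1.10150092  0.09181448  0.20512654]
```

```bash
python3 -m creep '[{"delta_pos":[1,0,0],"rot":[0,0,0],"jaw":0},{"delta_pos":[1,0,0],"rot":[0,0,0],"jaw":0},{"delta_pos":[1,0,0],"rot":[0,0,0],"jaw":0},{"delta_pos":[0,0,0],"rot":[0,0,0],"jaw":0},{"delta_pos":[0,0,0],"rot":[0,0,0],"jaw":0},{"delta_pos":[0,0,0],"rot":[0,0,0],"jaw":0},{"delta_pos":[-10,0,0],"rot":[0,0,0],"jaw":0},{"delta_pos":[0,-35,0],"rot":[0,0,0],"jaw":30},{"delta_pos":[0,-35,30],"rot":[0,0,0],"jaw":50},{"delta_pos":[0,-10,40],"rot":[0,0,0],"jaw":50}]'
python3 - <<'E'
from h import *
arm.get_image("side")
print(arm.find_in("side","bolt_grip"))
cv2.imwrite("pics/s2.png",arm.get_image("side")[300:420,230:390,::-1])
print(go(447,-184,190),arm.read_state()["joint_vel"].round(2))
print(tri([497.4,291.9],[310.5,348.6])[0])
E
python3 -c "
import cv2;cv2.imwrite('pics/s2b.png',cv2.resize(cv2.imread('pics/s2.png'),None,fx=4,fy=4))"
```

```text
clock: 7.18
position: [453.0, -313.3, 202.8]
ee_rot: [0.709, 0.032, -0.026, -0.705]
contact_force: [1.8, 0.5, 1.1]
gripper_width: 36.1
[{'location': [318.9, 354.4], 'p': 0.8}]
[  6.77567015  10.32513191 125.00060967] [-0.04  0.05  0.    0.01  0.    0.01]
[ 472.59463901 -381.54118881  126.0967556 ]
```

View pics/s2b.png

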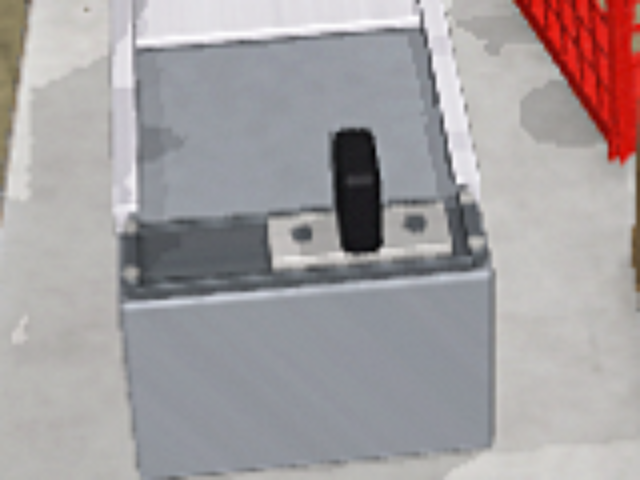

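The side view shows the bolt about 21 mm to +x of the middle. Next I try the lid.

```bash
python3 -m creep '[{"delta_pos":[2,4,40],"rot":[0,0,0],"jaw":60},{"delta_pos":[2,4,40],"rot":[0,0,0],"jaw":60},{"delta_pos":[2,4,40],"rot":[0,0,0],"jaw":60},{"delta_pos":[1,8,3],"rot":[0,0,0],"jaw":60},{"delta_pos":[0,20,0],"rot":[0,0,0],"jaw":60},{"delta_pos":[0,20,0],"rot":[0,0,0],"jaw":60},{"delta_pos":[0,18,0],"rot":[0,0,0],"jaw":60},{"delta_pos":[0,0,0],"rot":[0,0,0],"jaw":60},{"delta_pos":[0,0,0],"rot":[0,0,0],"jaw":60},{"delta_pos":[0,0,0],"rot":[0,0,0],"jaw":60}]'
python3 -m creep '[{"delta_pos":[0,0,0],"rot":[0,0,0],"jaw":8},{"delta_pos":[0,0,0],"rot":[0,0,0],"jaw":8},{"delta_pos":[0,0,0],"rot":[0,0,0],"jaw":8},{"delta_pos":[0,0,0],"rot":[0,0,0],"jaw":8},{"delta_pos":[0,0,0],"rot":[0,0,0],"jaw":8},{"delta_pos":[0,0,0],"rot":[0,0,0],"jaw":8},{"delta_pos":[0,0,0],"rot":[0,0,0],"jaw":8},{"delta_pos":[0,0,0],"rot":[0,0,0],"jaw":8},{"delta_pos":[0,0,0],"rot":[0,0,0],"jaw":8},{"delta_pos":[0,0,0],"rot":[0,0,0],"jaw":8}]'
```

```text
clock: 8.17
position: [447.7, -188.1, 121.0]
ee_rot: [0.707, 0.03, -0.029, -0.706]
contact_force: [0.9, -0.1, 0.1]
gripper_width: 60.1
clock: 9.0
position: [447.4, -187.4, 121.2]
ee_rot: [0.707, 0.03, -0.029, -0.706]
contact_force: [-1.5, 2.3, 6.6]
gripper_width: 10.1
```

```bash
python3 -m creep '[{"delta_pos":[0,0,-1],"rot":[0,0,0],"jaw":8},{"delta_pos":[0,0,-1],"rot":[0,0,0],"jaw":8},{"delta_pos":[0,0,-1],"rot":[0,0,0],"jaw":8},{"delta_pos":[0,0,-0.5],"rot":[0,0,0],"jaw":8},{"delta_pos":[0,0,-0.5],"rot":[0,0,0],"jaw":8},{"delta_pos":[0,0,0],"rot":[0,0,0],"jaw":8},{"delta_pos":[0,0,0],"rot":[0,0,0],"jaw":8},{"delta_pos":[0,0,0],"rot":[0,0,0],"jaw":8},{"delta_pos":[0,0,0],"rot":[0,0,0],"jaw":8},{"delta_pos":[0,0,0],"rot":[0,0,0],"jaw":8}]'
```

```text
clock: 9.83
position: [447.6, -191.5, 121.2]
ee_rot: [0.707, 0.03, -0.029, -0.706]
contact_force: [-2.0, 3.3, 5.6]
gripper_width: 10.2
```

Only friction so far. One more mm at a time.

```bash
python3 -m creep '[{"delta_pos":[0,0,-0.5],"rot":[0,0,0],"jaw":8},{"delta_pos":[0,0,-0.5],"rot":[0,0,0],"jaw":8},{"delta_pos":[0,0,0],"rot":[0,0,0],"jaw":8},{"delta_pos":[0,0,0],"rot":[0,0,0],"jaw":8},{"delta_pos":[0,0,0],"rot":[0,0,0],"jaw":8},{"delta_pos":[0,0,0],"rot":[0,0,0],"jaw":8},{"delta_pos":[0,0,0],"rot":[0,0,0],"jaw":8},{"delta_pos":[0,0,0],"rot":[0,0,0],"jaw":8},{"delta_pos":[0,0,0],"rot":[0,0,0],"jaw":8},{"delta_pos":[0,0,0],"rot":[0,0,0],"jaw":8}]'
```

```text
clock: 10.67
position: [447.7, -192.4, 121.2]
ee_rot: [0.707, 0.03, -0.029, -0.706]
contact_force: [-0.7, 3.2, 5.5]
gripper_width: 9.7
```

```bash
python3 -m creep '[{"delta_pos":[0,0,-0.5],"rot":[0,0,0],"jaw":8},{"delta_pos":[0,0,-0.3],"rot":[0,0,0],"jaw":8},{"delta_pos":[0,0,0],"rot":[0,0,0],"jaw":8},{"delta_pos":[0,0,0],"rot":[0,0,0],"jaw":8},{"delta_pos":[0,0,0],"rot":[0,0,0],"jaw":8},{"delta_pos":[0,0,0],"rot":[0,0,0],"jaw":8},{"delta_pos":[0,0,0],"rot":[0,0,0],"jaw":8},{"delta_pos":[0,0,0],"rot":[0,0,0],"jaw":8},{"delta_pos":[0,0,0],"rot":[0,0,0],"jaw":8},{"delta_pos":[0,0,0],"rot":[0,0,0],"jaw":8}]'
```

```text
clock: 11.5
position: [447.8, -193.2, 121.2]
ee_rot: [0.707, 0.03, -0.029, -0.706]
contact_force: [-1.3, 2.7, 6.9]
gripper_width: 10.2
```

```bash
python3 -m creep '[{"delta_pos":[0,0,-0.5],"rot":[0,0,0],"jaw":8},{"delta_pos":[0,0,-0.5],"rot":[0,0,0],"jaw":8},{"delta_pos":[0,0,-0.3],"rot":[0,0,0],"jaw":8},{"delta_pos":[0,0,0],"rot":[0,0,0],"jaw":8},{"delta_pos":[0,0,0],"rot":[0,0,0],"jaw":8},{"delta_pos":[0,0,0],"rot":[0,0,0],"jaw":8},{"delta_pos":[0,0,0],"rot":[0,0,0],"jaw":8},{"delta_pos":[0,0,0],"rot":[0,0,0],"jaw":8},{"delta_pos":[0,0,0],"rot":[0,0,0],"jaw":8},{"delta_pos":[0,0,0],"rot":[0,0,0],"jaw":8}]'
```

```text
clock: 12.33
position: [447.9, -194.5, 121.2]
ee_rot: [0.707, 0.03, -0.029, -0.706]
contact_force: [-1.0, 3.3, 4.6]
gripper_width: 9.9
```

```bash
python3 -m creep '[{"delta_pos":[0,0,-0.5],"rot":[0,0,0],"jaw":8},{"delta_pos":[0,0,-0.5],"rot":[0,0,0],"jaw":8},{"delta_pos":[0,0,-0.5],"rot":[0,0,0],"jaw":8},{"delta_pos":[0,0,0],"rot":[0,0,0],"jaw":8},{"delta_pos":[0,0,0],"rot":[0,0,0],"jaw":8},{"delta_pos":[0,0,0],"rot":[0,0,0],"jaw":8},{"delta_pos":[0,0,0],"rot":[0,0,0],"jaw":8},{"delta_pos":[0,0,0],"rot":[0,0,0],"jaw":8},{"delta_pos":[0,0,0],"rot":[0,0,0],"jaw":8},{"delta_pos":[0,0,0],"rot":[0,0,0],"jaw":8}]'
```

```text
clock: 13.17
position: [448.0, -196.0, 121.2]
ee_rot: [0.707, 0.03, -0.029, -0.706]
contact_force: [-1.4, 1.6, 4.9]
gripper_width: 9.8
```

The lid is free. I slide it open.

```bash
python3 -m creep '[{"delta_pos":[0,0,-4],"rot":[0,0,0],"jaw":8},{"delta_pos":[0,0,-8],"rot":[0,0,0],"jaw":8},{"delta_pos":[0,0,-10],"rot":[0,0,0],"jaw":8},{"delta_pos":[0,0,-12],"rot":[0,0,0],"jaw":8},{"delta_pos":[0,0,-12],"rot":[0,0,0],"jaw":8},{"delta_pos":[0,0,-10],"rot":[0,0,0],"jaw":8},{"delta_pos":[0,0,-8],"rot":[0,0,0],"jaw":8},{"delta_pos":[0,0,-6],"rot":[0,0,0],"jaw":8},{"delta_pos":[0,0,0],"rot":[0,0,0],"jaw":8},{"delta_pos":[0,0,0],"rot":[0,0,0],"jaw":8}]'
```

```text
clock: 14.0
position: [452.9, -267.1, 121.2]
ee_rot: [0.707, 0.029, -0.03, -0.706]
contact_force: [-2.8, -3.7, 4.9]
gripper_width: 10.2
```

```bash
python3 -m creep '[{"delta_pos":[0,0,-6],"rot":[0,0,0],"jaw":8},{"delta_pos":[0,0,-6],"rot":[0,0,0],"jaw":8},{"delta_pos":[0,0,-5],"rot":[0,0,0],"jaw":8},{"delta_pos":[0,0,-5],"rot":[0,0,0],"jaw":8},{"delta_pos":[0,0,-4],"rot":[0,0,0],"jaw":8},{"delta_pos":[0,0,-3],"rot":[0,0,0],"jaw":8},{"delta_pos":[0,0,-2],"rot":[0,0,0],"jaw":8},{"delta_pos":[0,0,-1],"rot":[0,0,0],"jaw":8},{"delta_pos":[0,0,0],"rot":[0,0,0],"jaw":8},{"delta_pos":[0,0,0],"rot":[0,0,0],"jaw":8}]'
```

```text
clock: 14.83
position: [454.7, -294.0, 121.2]
ee_rot: [-0.704, -0.028, 0.031, 0.709]
contact_force: [-3.1, 18.7, 14.2]
gripper_width: 10.1
```

```bash
python3 -m creep '[{"delta_pos":[0,0,4],"rot":[0,0,0],"jaw":8},{"delta_pos":[0,0,0],"rot":[0,0,0],"jaw":8},{"delta_pos":[0,0,0],"rot":[0,0,0],"jaw":50},{"delta_pos":[0,0,0],"rot":[0,0,0],"jaw":60},{"delta_pos":[0,0,0],"rot":[0,0,0],"jaw":60},{"delta_pos":[0,0,0],"rot":[0,0,0],"jaw":60},{"delta_pos":[0,-20,0],"rot":[0,0,0],"jaw":60},{"delta_pos":[0,-35,0],"rot":[0,0,0],"jaw":85},{"delta_pos":[0,-30,25],"rot":[0,0,0],"jaw":85},{"delta_pos":[0,-20,30],"rot":[0,0,0],"jaw":85}]'
python3 -m creep '[{"delta_pos":[0,-20,30],"rot":[0,0,0],"jaw":85},{"delta_pos":[0,-20,15],"rot":[0,0,0],"jaw":85},{"delta_pos":[0,0,0],"rot":[0,0,0],"jaw":85},{"delta_pos":[0,0,0],"rot":[0,0,0],"jaw":85},{"delta_pos":[0,0,0],"rot":[0,0,0],"jaw":85},{"delta_pos":[0,0,0],"rot":[0,0,0],"jaw":85},{"delta_pos":[0,0,0],"rot":[0,0,0],"jaw":85},{"delta_pos":[0,0,0],"rot":[0,0,0],"jaw":85},{"delta_pos":[0,0,0],"rot":[0,0,0],"jaw":85},{"delta_pos":[0,0,0],"rot":[0,0,0],"jaw":85}]'
python3 - <<'E'
from h import *
import pickle
p,R=tool();k=arm.calibration("wrist");pickle.dump(k,open("k2.pkl","wb"))
cv2.imwrite("pics/w2.png",arm.get_image("wrist")[:,:,::-1])
print(arm.find_in("wrist","jar_center"),p,R.as_matrix().round(3).tolist(),arm.read_state()["joints"].round(2))
E
```

```text
clock: 15.67
position: [452.6, -240.0, 228.0]
ee_rot: [0.707, 0.03, -0.028, -0.706]
contact_force: [2.1, 1.1, 0.5]
gripper_width: 85.2
clock: 16.5
position: [447.4, -194.3, 265.0]
ee_rot: [-0.706, -0.029, 0.03, 0.707]
contact_force: [-0.8, 0.3, -0.1]
gripper_width: 85.0
[{'location': [342.5, 219.0], 'p': 0.86}] [ 447.44484673 -194.3486246   264.97213773] [[0.997, -0.001, -0.083], [0.083, 0.0, 0.997], [-0.001, -1.0, 0.0]] [-0.08  0.12 -0.26  0.   -1.19 -1.41]
```

View pics/w2.png

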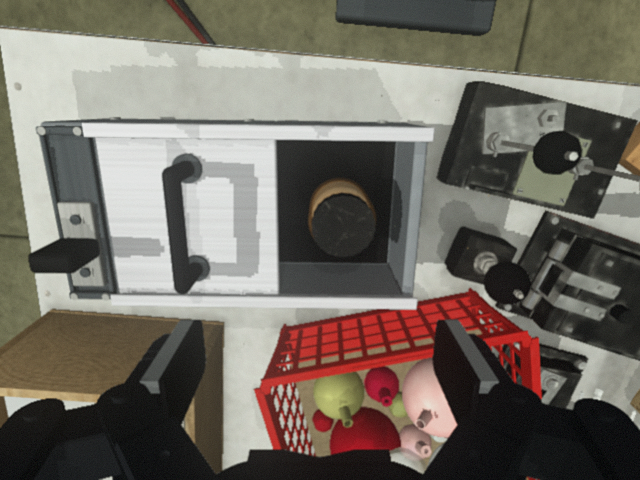

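The lid is fully open. The jar's cap top is at (343,224) px, in the middle of the well.

Run:
```python
from h import *
import pickle
k=pickle.load(open("k2.pkl","rb"))
j=atz("wrist",(343,224),95,k);print("jar",j,"edges",atz("wrist",(343,193),95,k)-atz("wrist",(343,256),95,k),atz("wrist",(311,224),95,k)-atz("wrist",(375,224),95,k))
r=[atz("wrist",u,112,k) for u in((85,130),(432,133),(90,297),(417,304))];print(np.round(r,1))
ax=(r[1]-r[0])[:2];print(np.degrees(np.arctan2(-ax[0],ax[1])))
print("lid edge",atz("wrist",(277,141),105,k),atz("wrist",(278,293),105,k),"end wall",atz("wrist",(390,143),98,k),atz("wrist",(392,262),98,k))
print("handle bar",atz("wrist",(170,165),140,k),atz("wrist",(183,288),140,k))
p,R=tool();print(go(j[0],j[1],150))
```

```text
jar [ 453.23416296 -175.05944071   95.        ] edges [-52.52755848  -5.35616015   0.        ] [ 4.25652219e+00 -5.13788542e+01 -5.68434189e-14]
[[ 394.7 -365.7  112. ]
 [ 376.5 -120.4  112. ]
 [ 526.6 -374.8  112. ]
 [ 510.9 -109.5  112. ]]
4.23157101431964
lid edge [ 391.7633647  -230.34277569  105.        ] [ 513.80826553 -223.43319999  105.        ] end wall [ 386.81781529 -146.63659886   98.        ] [ 481.40669603 -131.80118596   98.        ]
handle bar [ 409.93800964 -296.48457861  140.        ] [ 498.4440108  -290.06565057  140.        ]
[  7.31349223 115.24171689  18.63280428]
```

Run:
```python
from h import *
k=arm.calibration("wrist");p,R=tool()
print(R.inv().apply(-np.array(k["R"]).T@np.array(k["t"]).ravel()-p))
plan(13,(453,-175,200),np.pi/2)
```

```text
[ -81.75602836 -142.26683715   -0.65434213]
[0.5, 5.0, 1.4]
[0.7, 5.0, 1.4]
[0.9, 5.0, 1.3]
[1.0, 5.0, 1.2]
[1.2, 5.0, 1.0]
[1.3, 5.0, 0.9]
[1.4, 5.0, 0.7]
[1.4, 5.0, 0.5]
[1.5, 5.0, 0.4]
[1.5, 5.0, 0.2]
[1.5, 5.0, 0.0]
[1.5, 5.0, -0.2]
[1.5, 5.0, -0.4]
rot y -0.1208304866765305
```

```bash
python3 -m creep '[{"delta_pos":[0.5,5,1.4],"rot":[0,-0.121,0],"jaw":74},{"delta_pos":[0.7,5,1.4],"rot":[0,-0.121,0],"jaw":74},{"delta_pos":[0.9,5,1.3],"rot":[0,-0.121,0],"jaw":74},{"delta_pos":[1,5,1.2],"rot":[0,-0.121,0],"jaw":74},{"delta_pos":[1.2,5,1],"rot":[0,-0.121,0],"jaw":74},{"delta_pos":[1.3,5,0.9],"rot":[0,-0.121,0],"jaw":74},{"delta_pos":[1.4,5,0.7],"rot":[0,-0.121,0],"jaw":74},{"delta_pos":[1.4,5,0.5],"rot":[0,-0.121,0],"jaw":74},{"delta_pos":[1.5,5,0.4],"rot":[0,-0.121,0],"jaw":74},{"delta_pos":[1.5,5,0.2],"rot":[0,-0.121,0],"jaw":74}]'
python3 -m creep '[{"delta_pos":[1.5,5,0],"rot":[0,-0.121,0],"jaw":74},{"delta_pos":[1.5,5,-0.2],"rot":[0,-0.121,0],"jaw":74},{"delta_pos":[1.5,5,-0.4],"rot":[0,-0.118,0],"jaw":74},{"delta_pos":[0,20,0],"rot":[0,0,0],"jaw":74},{"delta_pos":[0,20,0],"rot":[0,0,0],"jaw":74},{"delta_pos":[0,10,0],"rot":[0,0,0],"jaw":74},{"delta_pos":[0,0,0],"rot":[0,0,0],"jaw":74},{"delta_pos":[0,0,0],"rot":[0,0,0],"jaw":74},{"delta_pos":[0,0,0],"rot":[0,0,0],"jaw":74},{"delta_pos":[0,0,0],"rot":[0,0,0],"jaw":74}]'
python3 - <<'E'
from h import *
import pickle
k=arm.calibration("wrist");im=arm.get_image("wrist");cv2.imwrite("pics/w3.png",im[:,:,::-1])
d=arm.masks_of("wrist","jar_center")
for e in d[:1]:
    m=np.argwhere(e["pixels"]);print(e["p"],e["location"],m.min(0),m.max(0))
    print(atz("wrist",e["location"],90,k))
print(go(453,-175,49),tool()[0],tool()[1].as_matrix().round(2).tolist())
E
```

```text
clock: 17.43
position: [451.8, -179.1, 215.2]
ee_rot: [0.563, 0.428, -0.428, -0.563]
contact_force: [0.6, 0.3, -0.7]
gripper_width: 74.3
clock: 18.27
position: [453.8, -174.9, 151.5]
ee_rot: [0.479, 0.521, -0.52, -0.478]
contact_force: [0.0, 0.1, -0.0]
gripper_width: 73.9
0.93 [316.0, 254.9] [192 265] [313 366]
[ 456.20193444 -181.61742791   90.        ]
[-2.90432426e-02  1.02327127e+02  8.10179764e-01] [ 453.60763969 -174.88456933  151.32846928] [[-0.08, 0.0, -1.0], [1.0, -0.0, -0.08], [-0.0, -1.0, -0.0]]
```

View pics/w3.png

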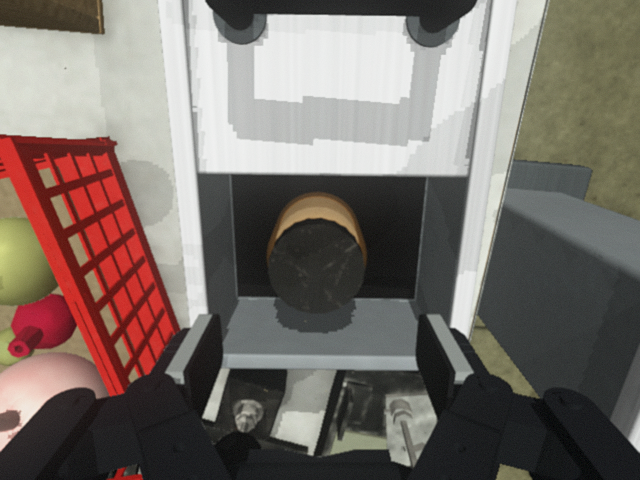

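The cap top is centred at (317,266) px, midway between the fingers.

Run:
```python
from h import *
j=atz("wrist",(317,266),95);print(j,go(j[0],j[1],49))
```

```text
[ 455.00862556 -177.2587352    95.        ] [ -2.44663487 102.33142608  -1.00412274]
```

```bash
python3 -m creep '[{"delta_pos":[-1.5,15,-1],"rot":[0,0,0],"jaw":74},{"delta_pos":[0,20,0],"rot":[0,0,0],"jaw":74},{"delta_pos":[0,20,0],"rot":[0,0,0],"jaw":74},{"delta_pos":[0,15,0],"rot":[0,0,0],"jaw":74},{"delta_pos":[0,12,0],"rot":[0,0,0],"jaw":74},{"delta_pos":[0,12,0],"rot":[0,0,0],"jaw":74},{"delta_pos":[0,8,0],"rot":[0,0,0],"jaw":74},{"delta_pos":[0,0,0],"rot":[0,0,0],"jaw":74},{"delta_pos":[0,0,0],"rot":[0,0,0],"jaw":74},{"delta_pos":[0,0,0],"rot":[0,0,0],"jaw":74}]'
```

```text
clock: 19.2
position: [455.6, -176.7, 56.5]
ee_rot: [0.48, 0.523, -0.52, -0.475]
contact_force: [-26.4, 8.8, 53.9]
gripper_width: 74.1
```

```bash
python3 -m creep '[{"delta_pos":[0,0,0],"rot":[0,0,0],"jaw":50},{"delta_pos":[0,0,0],"rot":[0,0,0],"jaw":50},{"delta_pos":[0,0,0],"rot":[0,0,0],"jaw":50},{"delta_pos":[0,0,0],"rot":[0,0,0],"jaw":50},{"delta_pos":[0,0,0],"rot":[0,0,0],"jaw":50},{"delta_pos":[0,0,0],"rot":[0,0,0],"jaw":50},{"delta_pos":[0,0,0],"rot":[0,0,0],"jaw":50},{"delta_pos":[0,-3,0],"rot":[0,0,0],"jaw":50},{"delta_pos":[0,-6,0],"rot":[0,0,0],"jaw":50},{"delta_pos":[0,-8,0],"rot":[0,0,0],"jaw":50}]'
```

```text
clock: 20.03
position: [454.3, -176.0, 66.7]
ee_rot: [0.479, 0.521, -0.52, -0.479]
contact_force: [0.2, 0.0, -3.1]
gripper_width: 56.1
```

```bash
python3 -m creep '[{"delta_pos":[0,-10,0],"rot":[0,0,0],"jaw":50},{"delta_pos":[0,-15,0],"rot":[0,0,0],"jaw":50},{"delta_pos":[0,-20,0],"rot":[0,0,0],"jaw":50},{"delta_pos":[0,-25,0],"rot":[0,0,0],"jaw":50},{"delta_pos":[0,-25,0],"rot":[0,0,0],"jaw":50},{"delta_pos":[0,-25,0],"rot":[0,0,0],"jaw":50},{"delta_pos":[0,-25,0],"rot":[0,0,0],"jaw":50},{"delta_pos":[0,-20,0],"rot":[0,0,0],"jaw":50},{"delta_pos":[0,-10,0],"rot":[0,0,0],"jaw":50},{"delta_pos":[0,0,0],"rot":[0,0,0],"jaw":50}]'
python3 - <<'E'
from h import *
print(go(540,200,250),tool()[0],arm.read_state()["joints"].round(2))
im=np.hstack([arm.get_image("scene")[100:400,240:560],arm.get_image("side")[130:430,170:490]])
cv2.imwrite("pics/b.png",im[:,:,::-1])
E
```

```text
clock: 20.87
position: [454.9, -176.4, 242.1]
ee_rot: [0.48, 0.521, -0.52, -0.478]
contact_force: [0.9, -0.3, -2.3]
gripper_width: 56.2
[ 368.04059791   -7.7832793  -116.0200541 ] [ 454.89558058 -176.39009176  242.07215506] [-0.04  0.14 -0.3   0.   -1.13  0.12]
```

View pics/b.png

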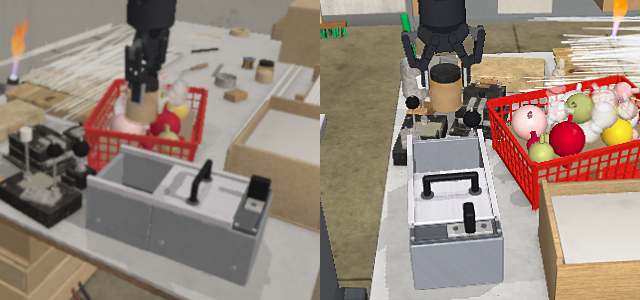

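```bash
python3 -m creep '[{"delta_pos":[15,-1,-5],"rot":[0,0,0],"jaw":50},{"delta_pos":[30,-1,-10],"rot":[0,0,0],"jaw":50},{"delta_pos":[40,-1,-14],"rot":[0,0,0],"jaw":50},{"delta_pos":[40,-1,-14],"rot":[0,0,0],"jaw":50},{"delta_pos":[40,-1,-14],"rot":[0,0,0],"jaw":50},{"delta_pos":[40,-1,-14],"rot":[0,0,0],"jaw":50},{"delta_pos":[40,-1,-14],"rot":[0,0,0],"jaw":50},{"delta_pos":[40,-1,-14],"rot":[0,0,0],"jaw":50},{"delta_pos":[25,0,-9],"rot":[0,0,0],"jaw":50},{"delta_pos":[10,0,-4],"rot":[0,0,0],"jaw":50}]'
python3 - <<'E'
from h import *
import pickle
o,d=ray("side",(297,243));t=(-205-o[1])/d[1];print("jar bottom front",o+d*t)
k=arm.calibration("wrist");pickle.dump(k,open("k4.pkl","wb"));cv2.imwrite("pics/w4.png",arm.get_image("wrist")[:,:,::-1])
for e in arm.masks_of("wrist","brick_top")[:2]:
    m=e["pixels"].astype(np.uint8);c=max(cv2.findContours(m,0,2)[0],key=cv2.contourArea);print(e["p"],e["location"],cv2.boundingRect(c))
print(tool()[0],arm.read_state()["joint_vel"].round(2))
E
```

```text
clock: 21.8
position: [537.9, 151.0, 245.2]
ee_rot: [-0.477, -0.52, 0.523, 0.479]
contact_force: [-0.8, -1.0, -1.2]
gripper_width: 56.3
jar bottom front [ 454.7491755  -205.          206.40885333]
0.88 [189.8, 292.2] (146, 243, 122, 121)
[537.56075976 149.10955823 245.48069701] [-0.04 -0.04 -0.03  0.   -0.02  0.01]
```

View pics/w4.png

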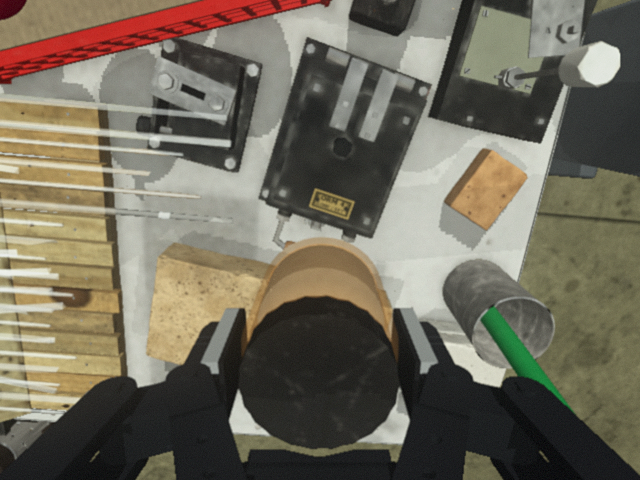

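The jar hangs upright in the jaws. The brick is partly hidden, with its +x end running from (165,245) to (147,360) px. I check the brick estimate against this view.

Run:
```python
from h import *
import pickle
k4=pickle.load(open("k4.pkl","rb"))
c=np.array([581,272.5]);a=np.radians(-4.3);ux=np.array([np.cos(a),np.sin(a)]);uy=np.array([-ux[1],ux[0]])
P=np.array([[*(c+sx*113.5*ux+sy*57*uy),z] for z in(44,0) for sx,sy in((1,-1),(1,1),(-1,1),(-1,-1))])
V={}
for n,k in(("wrist",k4),("side",arm.calibration("side")),("scene",arm.calibration("scene"))):
    q=cv2.projectPoints(P,cv2.Rodrigues(np.array(k["R"]))[0],np.array(k["t"],float).reshape(3,1),k["intrinsics"],k["dist_coeffs"])[0][:,0]
    im=cv2.imread({"wrist":"pics/w4.png","side":"pics/side0.png","scene":"pics/scene0.png"}[n])
    for z,col in((0,(0,255,0)),(4,(255,0,255))): cv2.polylines(im,[np.round(q[z:z+4]*16).astype(int)],True,col,1,cv2.LINE_AA,4)
    V[n]=im
w=cv2.resize(V["wrist"][220:400,80:320],None,fx=1.66,fy=1.66)
s=cv2.resize(V["side"][170:240,290:410],None,fx=3.3,fy=3.3);s2=cv2.resize(V["scene"][185:270,180:300],None,fx=3.3,fy=3.3)
o=np.zeros((600,800,3),np.uint8);o[:w.shape[0],:w.shape[1]]=w;o[:s.shape[0],400:400+s.shape[1]]=s;o[300:300+s2.shape[0],400:400+s2.shape[1]]=s2
cv2.imwrite("pics/ov.png",o)
print(go(581,272.5,245))
```

```text
[ 1.19239589e+02  4.35902700e-03 -5.37988872e+01]
```

View pics/ov.png

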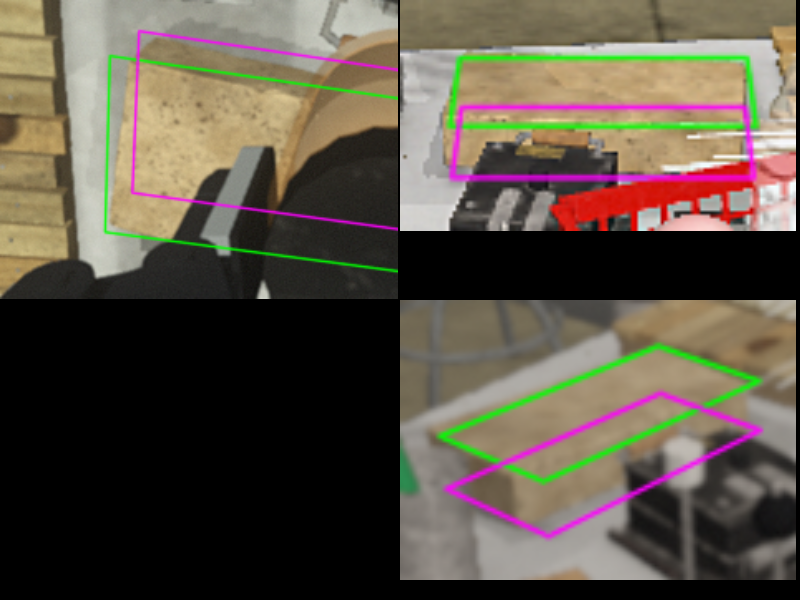

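The brick is turned a little more than I drew it and its centre is near (575,272). That is well inside the tolerance.

```bash
python3 -m creep '[{"delta_pos":[20,0,-8],"rot":[0,0,0],"jaw":50},{"delta_pos":[35,0,-14],"rot":[0,0,0],"jaw":50},{"delta_pos":[35,0,-14],"rot":[0,0,0],"jaw":50},{"delta_pos":[20,0,-8],"rot":[0,0,0],"jaw":50},{"delta_pos":[9,10,-3],"rot":[0,0,0],"jaw":50},{"delta_pos":[0,25,0],"rot":[0,0,0],"jaw":50},{"delta_pos":[0,30,0],"rot":[0,0,0],"jaw":50},{"delta_pos":[0,30,0],"rot":[0,0,0],"jaw":50},{"delta_pos":[0,30,0],"rot":[0,0,0],"jaw":50},{"delta_pos":[0,20,0],"rot":[0,0,0],"jaw":50}]'
python3 -m creep '[{"delta_pos":[0,8,0],"rot":[0,0,0],"jaw":50},{"delta_pos":[0,4,0],"rot":[0,0,0],"jaw":50},{"delta_pos":[0,0,0],"rot":[0,0,0],"jaw":50},{"delta_pos":[0,0,0],"rot":[0,0,0],"jaw":50},{"delta_pos":[0,0,0],"rot":[0,0,0],"jaw":50},{"delta_pos":[0,0,0],"rot":[0,0,0],"jaw":50},{"delta_pos":[0,0,0],"rot":[0,0,0],"jaw":50},{"delta_pos":[0,0,0],"rot":[0,0,0],"jaw":50},{"delta_pos":[0,0,0],"rot":[0,0,0],"jaw":50},{"delta_pos":[0,0,0],"rot":[0,0,0],"jaw":50}]'
```

```text
clock: 22.73
position: [572.6, 266.7, 98.7]
ee_rot: [-0.479, -0.517, 0.522, 0.48]
contact_force: [0.5, -0.4, -2.7]
gripper_width: 56.9
clock: 23.57
position: [575.1, 270.3, 91.5]
ee_rot: [0.479, 0.52, -0.52, -0.479]
contact_force: [-0.5, -0.2, -2.6]
gripper_width: 56.5
```

```bash
python3 -m creep '[{"delta_pos":[0,1,0],"rot":[0,0,0],"jaw":50},{"delta_pos":[0,1.5,0],"rot":[0,0,0],"jaw":50},{"delta_pos":[0,1.5,0],"rot":[0,0,0],"jaw":50},{"delta_pos":[0,1.5,0],"rot":[0,0,0],"jaw":50},{"delta_pos":[0,1.5,0],"rot":[0,0,0],"jaw":50},{"delta_pos":[0,1.5,0],"rot":[0,0,0],"jaw":50},{"delta_pos":[0,1,0],"rot":[0,0,0],"jaw":50},{"delta_pos":[0,0.5,0],"rot":[0,0,0],"jaw":50},{"delta_pos":[0,0,0],"rot":[0,0,0],"jaw":50},{"delta_pos":[0,0,0],"rot":[0,0,0],"jaw":50}]'
```

```text
clock: 24.4
position: [575.2, 270.3, 81.3]
ee_rot: [0.479, 0.52, -0.52, -0.479]
contact_force: [-0.7, 0.6, -1.4]
gripper_width: 56.7
```

```bash
python3 -m creep '[{"delta_pos":[0,0.8,0],"rot":[0,0,0],"jaw":50},{"delta_pos":[0,0.8,0],"rot":[0,0,0],"jaw":50},{"delta_pos":[0,0.8,0],"rot":[0,0,0],"jaw":50},{"delta_pos":[0,0.8,0],"rot":[0,0,0],"jaw":50},{"delta_pos":[0,0.8,0],"rot":[0,0,0],"jaw":50},{"delta_pos":[0,0,0],"rot":[0,0,0],"jaw":50},{"delta_pos":[0,0,0],"rot":[0,0,0],"jaw":50},{"delta_pos":[0,0,0],"rot":[0,0,0],"jaw":50},{"delta_pos":[0,0,0],"rot":[0,0,0],"jaw":50},{"delta_pos":[0,0,0],"rot":[0,0,0],"jaw":50}]'
```

```text
clock: 25.23
position: [575.2, 270.5, 79.8]
ee_rot: [0.479, 0.521, -0.52, -0.478]
contact_force: [-5.1, -0.6, 9.5]
gripper_width: 56.9
```

Contact is at z ≈ 80 (+9.5 N). I relax the push, open the jaws and retreat.

```bash
python3 -m creep '[{"delta_pos":[0,-2,0],"rot":[0,0,0],"jaw":50},{"delta_pos":[0,0,0],"rot":[0,0,0],"jaw":50},{"delta_pos":[0,0,0],"rot":[0,0,0],"jaw":60},{"delta_pos":[0,0,0],"rot":[0,0,0],"jaw":66},{"delta_pos":[0,0,0],"rot":[0,0,0],"jaw":76},{"delta_pos":[0,0,0],"rot":[0,0,0],"jaw":80},{"delta_pos":[0,0,0],"rot":[0,0,0],"jaw":80},{"delta_pos":[0,0,0],"rot":[0,0,0],"jaw":80},{"delta_pos":[0,0,0],"rot":[0,0,0],"jaw":80},{"delta_pos":[0,0,0],"rot":[0,0,0],"jaw":80}]'
python3 -m creep '[{"delta_pos":[0,-5,0],"rot":[0,0,0],"jaw":80},{"delta_pos":[0,-10,0],"rot":[0,0,0],"jaw":80},{"delta_pos":[0,-15,0],"rot":[0,0,0],"jaw":80},{"delta_pos":[0,-25,0],"rot":[0,0,0],"jaw":80},{"delta_pos":[0,-35,0],"rot":[0,0,0],"jaw":80},{"delta_pos":[0,-35,0],"rot":[0,0,0],"jaw":80},{"delta_pos":[-20,-25,0],"rot":[0,0,0],"jaw":80},{"delta_pos":[-30,0,0],"rot":[0,0,0],"jaw":80},{"delta_pos":[-20,0,0],"rot":[0,0,0],"jaw":80},{"delta_pos":[0,0,0],"rot":[0,0,0],"jaw":80}]'
python3 - <<'E'
from h import *
print(tool()[0],arm.read_state()["contact_force"])
w=arm.get_image("wrist");k=arm.calibration("wrist")
d=arm.find_in("wrist","jar_center")[:1];print(d,atz("wrist",d[0]["location"],100,k) if d else 0)
s=arm.get_image("side")[150:430,200:480];c=arm.get_image("scene")[170:400,160:520]
o=np.zeros((600,800,3),np.uint8);o[:360,:480]=cv2.resize(w,(480,360));o[:280,490:770]=s;o[365:595,:360]=c
cv2.imwrite("pics/end.png",o[:,:,::-1])
E
```

```text
clock: 26.07
position: [575.2, 270.2, 79.3]
ee_rot: [-0.479, -0.52, 0.52, 0.479]
contact_force: [0.8, -0.2, -0.4]
gripper_width: 79.7
clock: 26.9
position: [581.1, 197.6, 231.6]
ee_rot: [0.48, 0.52, -0.519, -0.479]
contact_force: [0.2, 0.3, 0.1]
gripper_width: 80.0
[581.05009829 197.60775024 231.63626016] [0.16526591 0.25067566 0.10047664]
[{'location': [319.1, 313.9], 'p': 0.56}] [575.90414953 265.7864996  100.        ]
```

View pics/end.png

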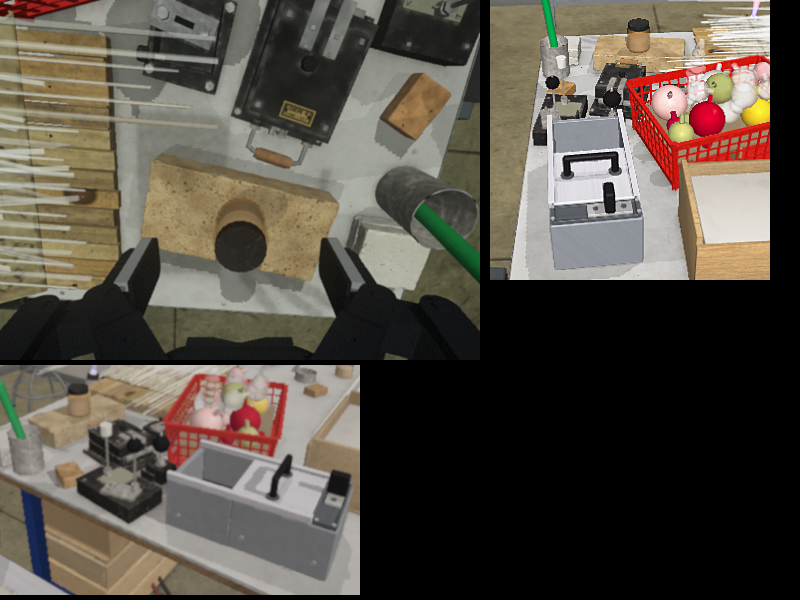

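The jar stands upright near the middle of the brick, the lid is open, the bystanders haven't moved and the arm is clear. I hand it in.

```bash
python3 -c "
from bench import arm
print(arm.job_done())"
```

```text
the job is handed in; nothing more can be done
None
```

The jar is standing upright near the middle of the firebrick with the lid open, and I handed the job in at about 27 s. One contact on the way may have broken a force limit.

- **Lid:** I pushed the bolt to its +x end, then tried the lid about a millimetre at a time. It moved with only about 3 N, so +x was the freeing end, and I slid it open until it met its stop at about 19 N.
- **Jar:** I gripped it across the well, lifted it clear and lowered it slowly until it touched the brick at about 9.5 N. I then eased off, released it and backed away.
- **Last checks:** The final pictures show the jar upright, about 5–10 mm from the estimated centre of the brick, and the lid fully open. The cork and ball stand look unmoved, and the arm is clear with no force on it.
- **Possible problem:** While going down over the jar, the tool met about 60 N in all, 54 N of it vertical, and stopped about 7 mm short. It cleared as the jaws closed. It was most likely an open finger touching a chest rail. If the gripper's body touched instead, that would have passed its 40 N limit, and I couldn't tell which it was.

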